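# Pin the track gate shut

### The arm

A 7-joint arm with a two-finger parallel gripper is mounted at the origin on the work surface. World frame = base frame: x ahead of the robot, y to its left, z up, the work surface at z = 0. Lengths are in mm, angles in rad, forces in N, time in s.
With the tool pointing down it reaches from about 425 to 1025 mm from the base axis. Payload 3.6 kg.
Tool frame: the origin (TCP) lies between the finger pads; the fingertips stand ahead of it and the grasp point (between the pads) lies 3 mm ahead of it (env.tip_reach is the x of the fingertips in the tool frame, in mm); x points along the fingers, y is the direction in which the jaws open and shut, and the axes are right-handed (so a half turn about x gives the same grasp; the last joint's range is limited). The gripper opens to 85 mm and grips with 20 to 120 N. Pads are 22 mm wide; open, the fingers measure 114 mm over their backs; the gripper's body (76 mm by 85 mm) begins 54 mm behind the grasp point. The pads swing forward as they close: fully open they stand 13 mm farther back than shut.
Start: joints at [1.145, 0.591, 0.048, 1.609, -0.033, 0.943, -0.034], TCP at [236.853, -685.223, 253.302] pointing down, gripper open.
Joint ranges: [-2.69, 2.69], [-0.47, 2.24], [-1.27, 1.36], [0.19, 2.51], [-1.53, 4.68], [0.08, 2.07], [-3.09, 3.09]. Speed limits (rad/s): [2.57, 2.57, 3.14, 3.14, 3.14, 3.14, 3.14].

### API

Orientations are given as a unit quaternion [x, y, z, w].
In Python, from workcell import env gives the robot as it stands.
- The arm moves only by the tool send_rows, never from a script. Its argument "increments" is a list of rows, each an object with "offset": the shift along the tool's x, y, z normalised to -1 to 1, where 1 is 30 mm, a list of three; "twist": the turn, a rotation vector about the tool's x, y, z normalised to -1 to 1, where 1 is 4 degrees, a list of three. A call has 1 to 10 rows; each row shifts and turns the pose as measured when the row begins, along the tool's axes as they then stand; what a row does not reach is not made up. A row lasts 1/8 s, in which the tool goes at most 62.5 mm and 10.7 degrees, less where a joint would pass 70% of its speed; a pose out of reach is approached as far as the arm can. A call with a number of a shift or a turn outside -1 to 1 is refused whole. A call with a gripper value outside its range is refused whole. "claw" is the opening, from 0 (shut) to 1 (fully open), set as the call begins (left out, the last holds). The fingers move at their own pace and stop on an object; the grip force is fixed at half the most. Time passes only in rows, so rows that do not move let the fingers close. It gives the time, the measured TCP pose, the force and the opening at its end, in the units of the state.
- env.get_state(): the state, without advancing time (a new reading comes with each control period).
- env.read_camera(name): name is "scene" or "side" or "wrist"; returns the picture (420x560x3 uint8, red, green, blue); there is no depth.
- env.camera_params(name): a dict with "mtx" (3x3 intrinsics, pixels), "R" (3x3) and "t" (3): a world point X has camera coordinates R X + t. Camera axes: x right, y down, z forward; pixel columns grow to the right and rows downward; lengths in mm; the calibration is good to about 2 mm. The wrist camera is an equidistant fisheye: a pixel r from the principal point sees the ray r / f radians off the axis. A picture is of the moment at which its call begins: read the wrist's pose just before it. camera_params takes no time and is no camera call; for the wrist camera it gives the pose at the moment of the call.
- env.finish_job(): hands the job in, once; it reports no verdict.
Trained networks look in the newest picture that a camera, given by its name, has taken for a name from the list of things; names that differ only in an ending like _2 or _b are one class to them, and where a whole thing is asked for, a point or a joint stands for the part that bears it (a point fixed in the world has none). Each returns a list of dicts, best first, with "p" (0 to 1); they miss things now and then, are a little off and sometimes report something else, mostly with a low value. They report only what shows in the picture. A call takes as long as a camera call.
- env.find_in(camera, query): "rect" ([left, top, right, bottom] in pixels, round what is visible of it).
- env.trace(camera, query): "pixels" (420x560 bool, what is visible of it) and "rect" ([left, top, right, bottom] in pixels, round what is visible of it).
- env.spot_point(camera, query): "pixel" ([column, row] in pixels: a listed point, or the origin of a listed thing).
The state is a dict: "t": time; "joints": joint angles; "joint_velocities": joint speeds; "tau": joint torques, N m; "ee_pos": TCP position; "orientation": TCP orientation; "contact_force": force on the tool from outside, world axes, zero at the start; "wrist_torque": the same for the moment, N m; "grip_width": finger opening in mm.
Only numpy, scipy, OpenCV 4.12 (cv2) and the standard library are available. Lean on these libraries where they do the work, as an engineer would, in place of code of your own. Each camera call takes 0.05 s, during which the arm holds its last target.

### The job

Swing the aluminium gate square across the rail track so that the eye in its tail lies over the hole in the latch block, then take the keeper pin (the one with the wide collar) out of the wooden rest and push it down through eye and block until its collar sits flat on the gate. Leave it standing there and let go.

Things in the scene. Friction and masses are not known exactly. Their poses are not given: they have to be found in the camera images.
- pin_grip (a point): Keeper pin, upright in one of 3 holes (70 mm apart, row roughly along x) of a 50 mm high wooden rest; the other two tools there, bystanders, lack the 50 mm wide collar. Point: centre of its knob (26 mm across, 36 tall; 12 mm neck below). Collar underside 36 mm, foot of the 12 mm thick shank 78 mm below the point. Lift 50 mm to clear. Home, the point is 48 mm above the latch block. 0.14-0.28 kg.
- latch_hole (a point): Middle of the mouth of the square hole (31 mm wide, right through) in the top of the fixed dark steel latch block (64 x 64 mm, 48 mm high) beside the rail track. z up; y points to the gate's vertical pivot, 60 mm away, and on across the track; x runs along the track. The open gate may partly cover the hole.
- gate (a joint): Gate angle about its vertical pivot, rad: 0 = square across the track, the eye over the latch hole; grows as it opens (clockwise from above, handle going to the latch hole's +x), -0.35 to 1.45. Stays where left (1 N at the handle moves it); no stop at 0. Aluminium bar 30 x 10 mm, top 60 mm above the counter; its square eye (31 mm wide) is 60 mm from the pivot, opposite the handle.
- gate_handle (a point): Upright round steel post on the gate's arm, 16 mm across, 50 mm tall above the arm (top 110 mm above the counter). The point is on its axis, 20 mm below its top, 30 mm above the arm and 110 mm from the pivot; with the gate at 0 it lies 170 mm from the latch hole along that one's y axis.

How it is judged (in metres and radians):
On the way:
1. the gate stands across the track with its eye over the latch hole (value of joint gate between -0.3 and 0.3 rad), for 0.2 s.
At the end, for the whole second after the job is handed in: The gate stands within 0.3 rad of square across the track and the keeper pin is through its eye into the latch block: upright within 10 degrees, its knob within 15 mm of the latch hole's axis in x and y and 48 mm (6 mm either way) above the block's top, so that the collar sits on the gate (all of step 1 and x of pin_grip in the frame of latch_hole between -0.015 and 0.015 m and y of pin_grip in the frame of latch_hole between -0.015 and 0.015 m and z of pin_grip in the frame of latch_hole between 0.042 and 0.054 m and angle between pin_grip's own z axis and vertical below 0.175 rad); the robot touches nothing.
It also fails if it takes over 58 s, if anything falls off the work surface, if the arm or the gripper's body presses on something with over 40 N, if the wrist force passes 120 N, or if a joint passes its speed limit or range.

## Working session

There is one attempt and no reset: what is moved stays moved. The work goes in short steps, Python scripts to look and compute and a tool call to move; the robot and the scene stay as the last step left them, time stands still between calls to the robot, and variables do not carry over. Pictures are saved under pics/ and viewed, and the job is handed in when it is done.

Besides the shell and the picture viewer there is one more tool, called after "Request:" by a JSON object that holds its "name" and its "arguments", one argument or row to a line. send_rows: Moves the arm, as the interface text tells. Scaled input: -1 to 1 covers 30 mm each way for a shift and 4 degrees each way for a turn. Its arguments: {"type":"object","properties":{"increments":{"type":"array"},"claw":{"type":"number"}},"required":["increments"]}

```bash
mkdir -p pics; ls; cat > h.py <<'E'
import numpy as np, cv2
from workcell import env
def snap(cam,fn):
    im=env.read_camera(cam); cv2.imwrite('pics/'+fn,im[:,:,::-1]); return im
def ray(cam,px,P=None):
    P=P or env.camera_params(cam); K=np.array(P['mtx']);R=np.array(P['R']);t=np.array(P['t'])
    u=(px[0]-K[0,2])/K[0,0]; v=(px[1]-K[1,2])/K[1,1]
    if cam=='wrist':
        r=np.hypot(u,v); d=np.array([np.sin(r)*u/max(r,1e-9),np.sin(r)*v/max(r,1e-9),np.cos(r)])
    else: d=np.array([u,v,1.]); d/=np.linalg.norm(d)
    return -R.T@t, R.T@d
def atz(cam,px,z,P=None):
    o,d=ray(cam,px,P); return o+d*(z-o[2])/d[2]
def tri(rays):
    A=np.zeros((3,3));b=np.zeros(3)
    for o,d in rays:
        M=np.eye(3)-np.outer(d,d);A+=M;b+=M@o
    X=np.linalg.solve(A,b); return X,[np.linalg.norm((np.eye(3)-np.outer(d,d))@(X-o)) for o,d in rays]
E
python3 - <<'E'
from h import *
s=env.get_state();print(s)
print(env.tip_reach)
for c in ['scene','side','wrist']:
    snap(c,c+'0.png')
    P=env.camera_params(c);print(c,-np.array(P['R']).T@np.array(P['t']))
    for q in ['pin_grip','latch_hole','gate_handle']:
        r=env.spot_point(c,q);print(q,[(np.round(a['pixel'],1),round(a['p'],2)) for a in r[:4]])
E
```

```text
pics
{'t': 0.0, 'joints': array([ 1.14449733,  0.5921406 ,  0.04830612,  1.60981358, -0.03330149,
        0.94272606, -0.03370642]), 'joint_velocities': array([-0.00143585, -0.00035873,  0.0015753 , -0.00200246, -0.0011224 ,
        0.00077419, -0.00042188]), 'tau': array([ 3.75172676e-04, -5.48688805e+01,  1.54666565e+00, -1.98123264e+01,
        9.33960022e-03,  8.81527812e-03,  1.65199378e-05]), 'ee_pos': array([ 236.60124231, -684.48166353,  252.12885679]), 'orientation': array([-0.69715618, -0.11793058,  0.69751468, -0.11635683]), 'contact_force': array([ 0.43883654, -0.34028515,  0.13478874]), 'wrist_torque': array([-0.03725707,  0.01618859,  0.043005  ]), 'grip_width': 85.04172427576968}
22.0
scene [ 910.59237692 -585.88231382  723.99379598]
pin_grip [(array([177.5, 306. ]), 0.9)]
latch_hole [(array([292.5, 217.1]), 0.58)]
gate_handle [(array([353.9, 188.9]), 0.78)]
side [ 429.70100534 -698.04763727  759.8505322 ]
pin_grip [(array([271.5, 344.3]), 0.8)]
latch_hole [(array([255.1, 214.2]), 0.57)]
gate_handle [(array([291.2, 162.6]), 0.76)]
wrist [ 305.88556269 -662.04942703  374.24792966]
pin_grip []
latch_hole []
gate_handle []
```

View pics/scene0.png

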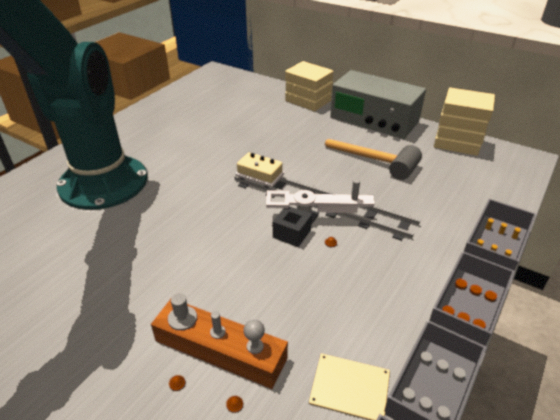

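View pics/side0.png

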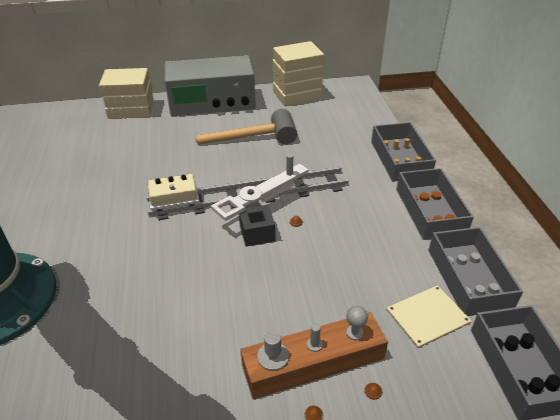

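```bash
python3 - <<'E'
from h import *
pts={'pin':[(177.5,306),(271.5,344.3)],'hole':[(292.5,217.1),(255.1,214.2)],'handle':[(353.9,188.9),(291.2,162.6)]}
for k,(a,b) in pts.items(): 
    X,e=tri([ray('scene',a),ray('side',b)]);print(k,X.round(1),np.round(e,1))
s=env.get_state()
from scipy.spatial.transform import Rotation as R
print(R.from_quat(s['orientation']).as_matrix().round(3))
for c,a in [('scene',(292.5,217.1)),('side',(255.1,214.2))]: print(atz(c,a,48).round(1))
for c,a in [('scene',(353.9,188.9)),('side',(291.2,162.6))]: print(atz(c,a,90).round(1))
for c,a in [('scene',(177.5,306)),('side',(271.5,344.3))]: print(atz(c,a,86).round(1))
E
```

```text
pin [ 488.6 -244.6   87.9] [0.5 0.5]
hole [507.   97.3  48.2] [2. 2.]
handle [599.9 195.3  98.4] [0.9 0.9]
[[-0.     0.327 -0.945]
 [-0.    -0.945 -0.327]
 [-1.     0.     0.   ]]
[508.   94.7  48. ]
[507.  100.7  48. ]
[596.2 204.4  90. ]
[602.2 208.3  90. ]
[ 487.6 -244.2   86. ]
[ 488.7 -242.7   86. ]
```

```bash
python3 - <<'E'
import cv2
a=cv2.imread('pics/scene0.png')[165:260,230:430];b=cv2.imread('pics/side0.png')[140:255,140:360]
cv2.imwrite('pics/za.png',cv2.resize(a,None,fx=4,fy=4,interpolation=2));cv2.imwrite('pics/zb.png',cv2.resize(b,None,fx=3.6,fy=3.6,interpolation=2))
E
```

```text
(no output)
```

View pics/za.png

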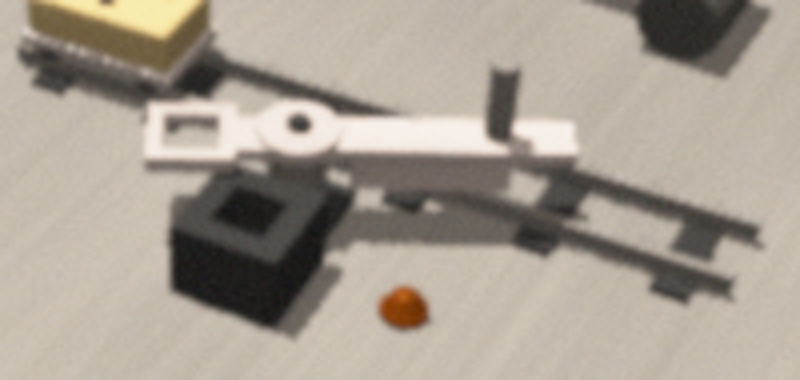

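View pics/zb.png

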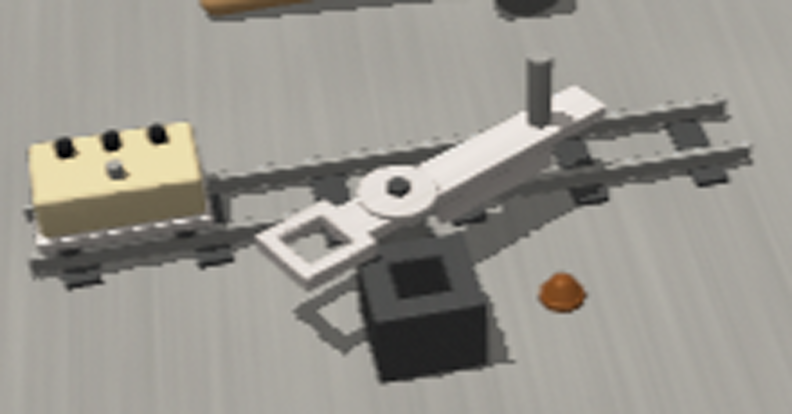

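```bash
python3 - <<'E'
from h import *
f=lambda p:(p[0]/4+230-.4,p[1]/4+165-.4); g=lambda p:(p[0]/3.6+140-.4,p[1]/3.6+140-.4)
D={'hole':((251,209),(420,278),48),'pivot':((300,124),(399,187),62),'htop':((506,70),(540,62),110),'eye':((193,131),(318,240),60)}
X={}
for k,(a,b,z) in D.items():
    p=f(a);q=g(b);x,e=tri([ray('scene',p),ray('side',q)])
    A=atz('scene',p,z);B=atz('side',q,z);X[k]=(A+B)/2
    print(k,x.round(1),np.round(e,1),A.round(1),B.round(1))
# block top edges
for n,c,F,L in [('sc','scene',f,[(172,228),(274,258),(350,190),(230,160)]),('si','side',g,[(378,315),(488,303),(470,240),(362,268)])]:
    pts=[atz(c,F(p),48)[:2] for p in L]; print(n,np.round(pts,1),np.mean(pts,0).round(1),np.round(np.degrees([np.arctan2(*(pts[(i+1)%4]-pts[i])[::-1]) for i in range(4)]),1))
h,p,t,e=[X[k][:2] for k in('hole','pivot','htop','eye')]
an=lambda v:np.degrees(np.arctan2(v[1],v[0]))
print('hole->piv',an(p-h),np.linalg.norm(p-h),'piv->handle',an(t-p),np.linalg.norm(t-p),'eye->piv',an(p-e),np.linalg.norm(p-e))
E
```

```text
hole [508.2  93.1  48.6] [1.1 1.1] [507.3  95.3  48. ] [508.3  92.2  48. ]
pivot [504.4 151.1  68.2] [0.1 0.1] [500.6 158.1  62. ] [505.1 158.6  62. ]
htop [598.2 206.8 107.2] [0.3 0.3] [599.5 203.7 110. ] [597.4 202.5 110. ]
eye [453.5 120.6  61.3] [0.6 0.6] [452.3 122.9  60. ] [453.6 121.3  60. ]
sc [[479.8  59.2]
 [538.1  68. ]
 [544.5 138. ]
 [475.5 124.8]] [509.5  97.5] [   8.6   84.8 -169.2  -86.2]
si [[481.1  65.6]
 [543.2  64.8]
 [541.4 120.1]
 [476.6 106.4]] [510.6  89.2] [  -0.7   91.8 -168.1  -83.7]
hole->piv 94.36851345587456 64.81990534842448 piv->handle 25.06460805746074 105.53603461677487 eye->piv 36.00025574858987 61.69165091987356
```

Request:
{"name": "send_rows", "arguments": {
  "increments": [
    {"offset":[0,-1,-0.88],"twist":[0,0,0]},
    {"offset":[0,-1,-0.88],"twist":[0,0,0]},
    {"offset":[0,-1,-0.88],"twist":[0,0,0]},
    {"offset":[0,-1,-0.88],"twist":[0,0,0]},
    {"offset":[0,-1,-0.88],"twist":[0,0,0]},
    {"offset":[0,-1,-0.88],"twist":[0,0,0]},
    {"offset":[0,-1,-0.88],"twist":[0,0,0]},
    {"offset":[0,-1,-0.88],"twist":[0,0,0]},
    {"offset":[0,-1,-0.88],"twist":[0,0,0]},
    {"offset":[0,-1,-0.88],"twist":[0,0,0]}
  ]
}}

```text
t: 1.85
ee_pos: [392.6, -309.9, 254.0]
orientation: [0.699, 0.112, -0.697, 0.117]
contact_force: [0.7, 0.7, -0.2]
grip_width: 85.1
```

```bash
cat >> h.py <<'E'
from scipy.spatial.transform import Rotation as Ro
def go(target,yaw=None):
    s=env.get_state();M=Ro.from_quat(s['orientation']).as_matrix()
    d=M.T@(np.array(target,float)-s['ee_pos']);y=np.degrees(np.arctan2(M[1,1],M[0,1]))
    print('t',s['t'],'pos',s['ee_pos'].round(1),'units',(d/30).round(2),'yaw(y)',y.round(1),'down err',M[:,0].round(3), 'twist x units',None if yaw is None else round(-((yaw-y+180)%360-180)/4,2),'F',s['contact_force'].round(1),'w',round(s['grip_width'],1))
    e=Ro.from_matrix(M); zt=np.array([0,0,-1.]); ax=np.cross(M[:,0],zt); print(' level twist units',(np.degrees(M.T@ax)/4).round(2))
E
python3 -c "
from h import *
go([598.5,204,220],-61)"
```

```text
t 1.85 pos [ 392.6 -309.9  254. ] units [  1.03 -14.05 -11.98] yaw(y) -71.4 down err [ 0.004 -0.008 -1.   ] twist x units -2.59 F [ 0.7  0.7 -0.2] w 85.1
 level twist units [-0.   -0.02 -0.12]
```

Request:
{"name": "send_rows", "arguments": {
  "increments": [
    {"offset":[0,-1,-0.85],"twist":[0,0,0]},
    {"offset":[0,-1,-0.85],"twist":[0,0,0]},
    {"offset":[0,-1,-0.85],"twist":[0,0,0]},
    {"offset":[0,-1,-0.85],"twist":[0,0,0]},
    {"offset":[0,-1,-0.85],"twist":[0,0,0]},
    {"offset":[0,-1,-0.85],"twist":[0,0,0]},
    {"offset":[0,-1,-0.85],"twist":[0,0,0]},
    {"offset":[0,-1,-0.85],"twist":[0,0,0]},
    {"offset":[0,-1,-0.85],"twist":[0,0,0]},
    {"offset":[0,-1,-0.85],"twist":[0,0,0]}
  ]
}}

```text
t: 3.1
ee_pos: [545.0, 67.4, 255.6]
orientation: [0.702, 0.11, -0.694, 0.118]
contact_force: [-0.1, 0.1, 0.6]
grip_width: 85.1
```

```bash
python3 -c "
from h import *
go([598.5,204,190],-61)"
```

```text
t 3.1 pos [545.   67.4 255.6] units [ 2.16 -3.78 -3.12] yaw(y) -71.4 down err [ 0.014 -0.01  -1.   ] twist x units -2.61 F [-0.1  0.1  0.6] w 85.1
 level twist units [ 0.   -0.14 -0.2 ]
```

Request:
{"name": "send_rows", "arguments": {
  "increments": [
    {"offset":[0.5,-0.94,-0.78],"twist":[0,0,0]},
    {"offset":[0.5,-0.94,-0.78],"twist":[0,0,0]},
    {"offset":[0.5,-0.94,-0.78],"twist":[0,0,0]},
    {"offset":[0.5,-0.94,-0.78],"twist":[0,0,0]},
    {"offset":[0,0,0],"twist":[-0.87,-0.1,-0.2]},
    {"offset":[0,0,0],"twist":[-0.87,0,0]},
    {"offset":[0,0,0],"twist":[-0.87,0,0]},
    {"offset":[0,0,0],"twist":[0,0,0]}
  ]
}}

```text
t: 4.1
ee_pos: [603.2, 214.5, 194.7]
orientation: [0.687, 0.182, -0.68, 0.18]
contact_force: [0.3, -0.2, 0.0]
grip_width: 85.2
```

```bash
python3 -c "
from h import *
go([598.5,204,92],-61)
snap('wrist','w1.png');snap('scene','s1.png');snap('side','d1.png')
P=env.camera_params('wrist')
for q in ['gate_handle','latch_hole']:
  for a in env.spot_point('wrist',q)[:2]: print(q,a['pixel'],a['p'],atz('wrist',a['pixel'],90 if q[0]=='g' else 48,P))
"
```

```text
t 4.1 pos [603.2 214.5 194.7] units [3.42 0.23 0.34] yaw(y) -60.3 down err [ 0.008  0.005 -1.   ] twist x units 0.17 F [ 0.3 -0.2  0. ] w 85.2
 level twist units [ 0.   -0.14 -0.  ]
gate_handle [285.3, 230.4] 0.76 [595.40216671 207.80891662  90.        ]
latch_hole [339.2, 338.2] 0.72 [505.35302689  91.07874653  48.        ]
```

View pics/w1.png

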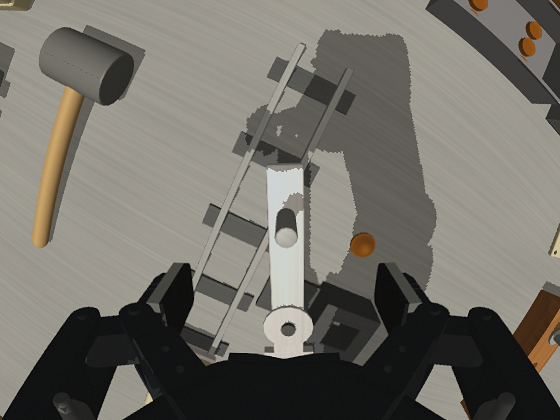

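View pics/s1.png

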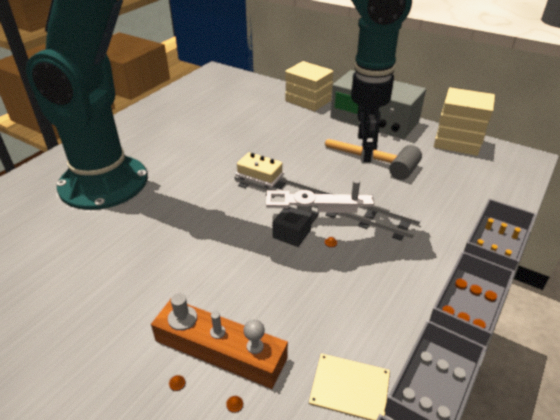

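Request:
{"name": "send_rows", "arguments": {
  "increments": [
    {"offset":[0.8,0.16,0.38],"twist":[0,0,0]},
    {"offset":[0.85,0,0],"twist":[0,0,0]},
    {"offset":[0.85,0,0],"twist":[0,0,0]},
    {"offset":[0.85,0,0],"twist":[0,0,0]},
    {"offset":[0,0,0],"twist":[0,0,0]}
  ]
}}

```text
t: 4.97
ee_pos: [597.9, 205.3, 93.3]
orientation: [0.688, 0.181, -0.679, 0.18]
contact_force: [0.1, 0.6, 0.6]
grip_width: 85.7
```

```bash
python3 -c "
from h import *
go([597,205.5,92],-61)
snap('wrist','w2.png');P=env.camera_params('wrist')
"
```

```text
t 4.975 pos [597.9 205.3  93.3] units [ 0.04 -0.02  0.02] yaw(y) -60.5 down err [ 0.012  0.005 -1.   ] twist x units 0.14 F [0.1 0.6 0.6] w 85.7
 level twist units [-0.   -0.19 -0.02]
```

View pics/w2.png

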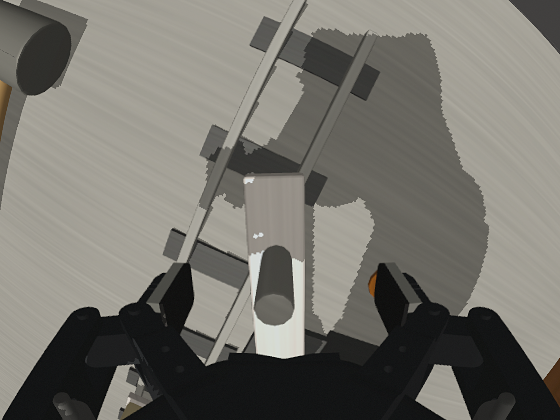

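Request:
{"name": "send_rows", "arguments": {
  "claw": 0.33,
  "increments": [
    {"offset":[-0.15,0,0],"twist":[0,-0.19,0]},
    {"offset":[0,0,0],"twist":[0,0,0]},
    {"offset":[0,0,0],"twist":[0,0,0]},
    {"offset":[0,0,0],"twist":[0,0,0]}
  ]
}}

```text
t: 5.52
ee_pos: [601.3, 206.6, 103.3]
orientation: [0.687, 0.18, -0.681, 0.18]
contact_force: [-0.6, -1.1, 0.3]
grip_width: 28.1
```

```bash
python3 -c "
from h import *
go([597,205.5,96],-61);print(env.tip_reach)
snap('wrist','w3.png')
"
```

```text
t 5.525 pos [601.3 206.6 103.3] units [ 0.24 -0.04  0.15] yaw(y) -60.5 down err [ 0.009  0.002 -1.   ] twist x units 0.13 F [-0.6 -1.1  0.3] w 28.1
 level twist units [ 0.   -0.12 -0.04]
22.0
```

View pics/w3.png

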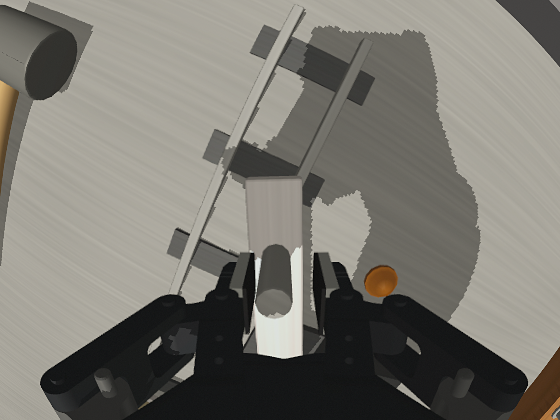

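Request:
{"name": "send_rows", "arguments": {
  "increments": [
    {"offset":[0.2,0,0.13],"twist":[0,0,0]},
    {"offset":[0,-0.25,0.01],"twist":[-1,0,0]},
    {"offset":[0,-0.25,0.01],"twist":[-1,0,0]},
    {"offset":[0,-0.25,0.01],"twist":[-1,0,0]},
    {"offset":[0,-0.25,0.01],"twist":[-1,0,0]},
    {"offset":[0,-0.25,0.01],"twist":[-1,0,0]},
    {"offset":[0,-0.25,0.01],"twist":[-1,0,0]},
    {"offset":[0,-0.25,0.01],"twist":[-1,0,0]}
  ]
}}

```text
t: 6.58
ee_pos: [561.5, 239.1, 94.0]
orientation: [0.621, 0.342, -0.615, 0.346]
contact_force: [1.1, -0.2, 0.5]
grip_width: 28.2
```

```bash
cat >> h.py <<'E'
def arc():
    s=env.get_state();p=s['ee_pos'][:2]-[503.5,153];print('arc: R',np.hypot(*p).round(1),'ang',np.degrees(np.arctan2(p[1],p[0])).round(1))
E
python3 -c "
from h import *
go([597,205.5,96],4.5);arc()
snap('wrist','w4.png')
"
```

```text
t 6.575 pos [561.5 239.1  94. ] units [-0.05  1.6   0.33] yaw(y) -31.7 down err [ 0.01  -0.001 -1.   ] twist x units -9.06 F [ 1.1 -0.2  0.5] w 28.2
 level twist units [-0.   -0.06 -0.14]
arc: R 103.8 ang 56.0
```

View pics/w4.png

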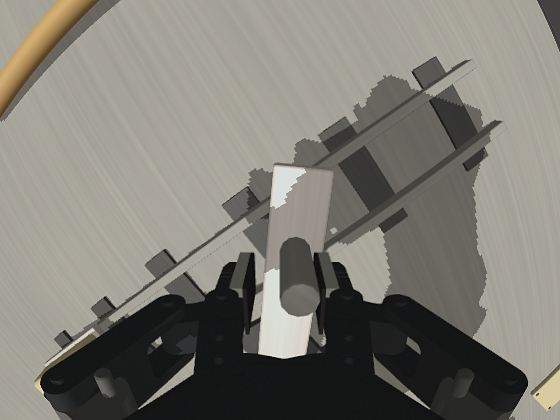

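Request:
{"name": "send_rows", "arguments": {
  "increments": [
    {"offset":[0,-0.25,-0.05],"twist":[-1,0,0]},
    {"offset":[0,-0.25,-0.03],"twist":[-1,0,0]},
    {"offset":[0,-0.25,0],"twist":[-1,0,0]},
    {"offset":[0,-0.25,0.01],"twist":[-1,0,0]},
    {"offset":[0,-0.25,0.01],"twist":[-1,0,0]},
    {"offset":[0,-0.25,0.01],"twist":[-1,0,0]},
    {"offset":[0,-0.25,0.01],"twist":[-1,0,0]},
    {"offset":[0,-0.25,0.01],"twist":[-1,0,0]},
    {"offset":[0,-0.2,0.01],"twist":[-0.5,0,0]},
    {"offset":[0,0,0],"twist":[0,0,0]}
  ]
}}

```text
t: 7.88
ee_pos: [499.1, 255.7, 91.0]
orientation: [0.49, 0.509, -0.485, 0.515]
contact_force: [-0.0, -0.3, 0.1]
grip_width: 28.0
```

```bash
python3 -c "
from h import *
go([597,205.5,96],4.5);arc()
a=snap('wrist','w5.png');b=snap('scene','s5.png');c=snap('side','d5.png')
b=cv2.resize(b[150:270,210:410],None,fx=4,fy=4)[:,:,::-1];c=cv2.resize(c[120:255,150:370],None,fx=3.6,fy=3.6)[:,:,::-1]
cv2.imwrite('pics/s5z.png',b);cv2.imwrite('pics/d5z.png',c)
"
```

```text
t 7.875 pos [499.1 255.7  91. ] units [-0.13  3.18  1.83] yaw(y) 2.8 down err [ 0.011 -0.001 -1.   ] twist x units -0.41 F [-0.  -0.3  0.1] w 28.0
 level twist units [ 0.    0.02 -0.16]
arc: R 102.8 ang 92.5
```

View pics/s5z.png

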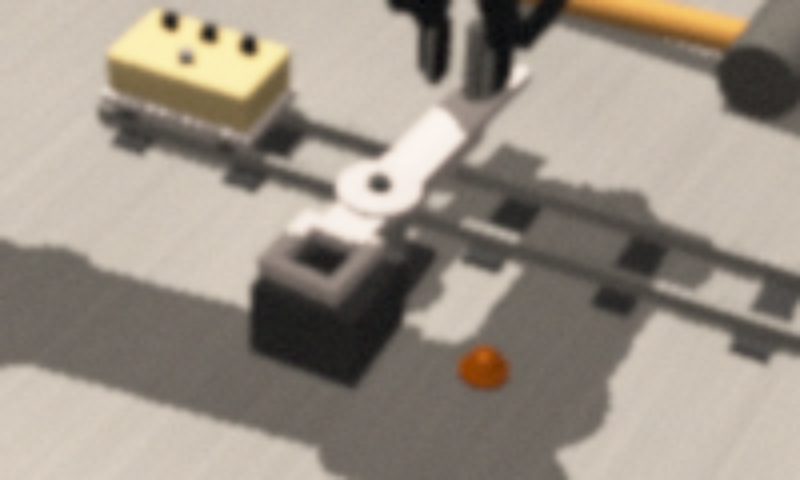

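View pics/d5z.png

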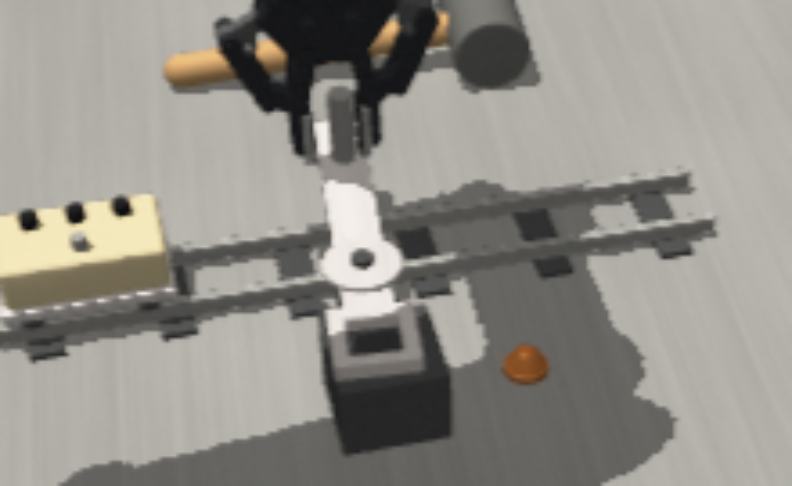

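View pics/w5.png

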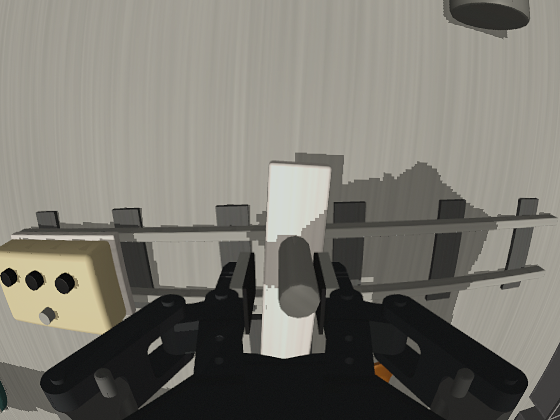

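```bash
python3 - <<'E'
from h import *
print(atz('scene',(290.9,213.4),60),atz('side',(254.1,213.2),60))
# pivot boss hole
print('piv',tri([ray('scene',(304.4,195.4)),ray('side',(250.1,191.4))]), atz('scene',(304.4,195.4),66),atz('side',(250.1,191.4),66))
# rail direction from wrist pic
P=env.camera_params('wrist')
for L in [((150,231),(510,217)),((150,298),(520,272))]:
    a=atz('wrist',L[0],10,P);b=atz('wrist',L[1],10,P);print(np.degrees(np.arctan2(*(b-a)[1::-1])))
a=atz('wrist',(299,165),60,P);b=atz('wrist',(288,345),60,P);print('gate axis',np.degrees(np.arctan2(*(a-b)[1::-1])),a,b)
E
```

```text
[505.8925865   91.19955833  60.        ] [504.08208067  90.58009947  60.        ]
piv (array([503.79537288, 151.35880912,  68.37607611]), [np.float64(0.01202843993593777), np.float64(0.01202843993589813)]) [502.32791622 154.01262428  66.        ] [504.04988086 154.29661795  66.        ]
4.597125899785831
5.147212602599091
gate axis 90.33404587969228 [505.07505449 304.65120789  60.        ] [505.69758265 197.87595802  60.        ]
```

Request:
{"name": "send_rows", "arguments": {
  "increments": [
    {"offset":[0,-0.25,0],"twist":[-1,0,0]},
    {"offset":[0,0,0],"twist":[0,0,0]},
    {"offset":[0,0,0],"twist":[0,0,0]}
  ]
}}

```text
t: 8.4
ee_pos: [493.5, 255.2, 90.9]
orientation: [0.473, 0.525, -0.467, 0.532]
contact_force: [-0.3, -0.9, -0.7]
grip_width: 27.9
```

```bash
python3 - <<'E'
from h import *
go([597,205.5,96],4.5);arc()
P=env.camera_params('wrist');a=snap('wrist','w6.png')
c=snap('side','d6.png')
c=cv2.resize(c[120:255,150:370],None,fx=3.6,fy=3.6)[:,:,::-1]
cv2.imwrite('pics/d6z.png',c);import pickle;pickle.dump(P,open('P6','wb'))
E
```

```text
t 8.4 pos [493.5 255.2  90.9] units [-0.12  3.24  2.05] yaw(y) 6.7 down err [ 0.013 -0.001 -1.   ] twist x units 0.55 F [-0.3 -0.9 -0.7] w 27.9
 level twist units [ 0.    0.03 -0.18]
arc: R 102.7 ang 95.6
```

View pics/d6z.png

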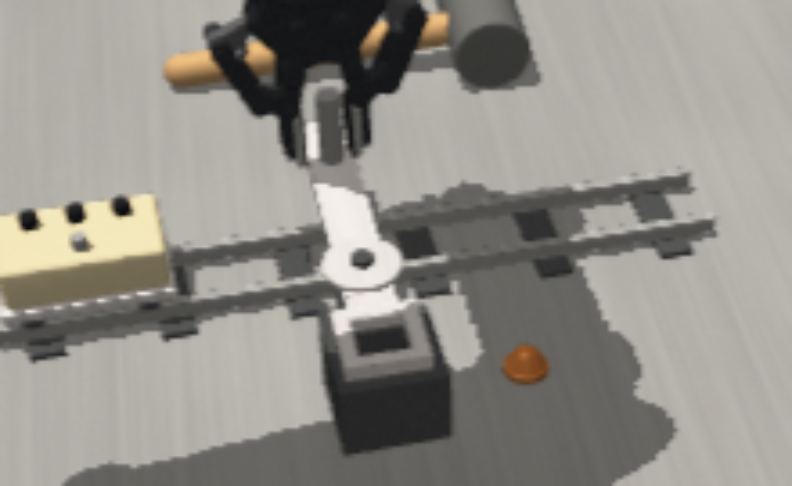

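View pics/w6.png

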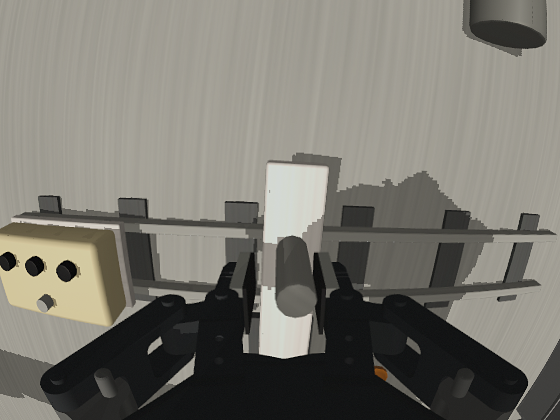

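```bash
python3 - <<'E'
from h import *
import pickle;P=pickle.load(open('P6','rb'))
A=lambda v:np.degrees(np.arctan2(v[1],v[0]))
for L in [((140,226),(540,234)),((140,283),(530,284))]:
    a=atz('wrist',L[0],10,P);b=atz('wrist',L[1],10,P);print(A(b-a))
for l in [((268,165),(260,350)),((327,166),(307,350))]:
    print(A(atz('wrist',l[0],60,P)-atz('wrist',l[1],60,P)))
e=atz('side',(380/3.6+149.6,338/3.6+119.6),60);print(e)
E
```

```text
4.683258477633586
4.1554685275012115
93.12310693889873
93.39169331070784
[506.08185762  89.33294628  60.        ]
```

Request:
{"name": "send_rows", "arguments": {
  "claw": 0.6,
  "increments": [
    {"offset":[0,-0.1,0],"twist":[0,0,0]},
    {"offset":[0,0,0],"twist":[0,0,0]},
    {"offset":[-0.8,0,0],"twist":[0,0,-0.15]},
    {"offset":[-1,0,0],"twist":[0,0,0]},
    {"offset":[-1,0,0],"twist":[0,0,0]},
    {"offset":[-1,0,0],"twist":[0,0,0]},
    {"offset":[0,0,0],"twist":[0,0,0]}
  ]
}}

```text
t: 9.38
ee_pos: [489.2, 254.8, 207.5]
orientation: [0.469, 0.527, -0.471, 0.529]
contact_force: [-0.5, 0.4, 0.1]
grip_width: 51.3
```

```bash
python3 - <<'E'
from h import *
a=snap('side','d7.png');b=snap('scene','s7.png')
cv2.imwrite('pics/d7z.png',cv2.resize(a[290:410,220:410],None,fx=4,fy=4)[:,:,::-1]);cv2.imwrite('pics/s7z.png',cv2.resize(b[280:390,140:300],None,fx=4,fy=4)[:,:,::-1])
for c in('scene','side'): print([(r['pixel'],r['p']) for r in env.spot_point(c,'pin_grip')], [(r['pixel'],r['p']) for r in env.spot_point(c,'gate_handle')])
go([488,-244,220],100)
E
```

```text
[([180.5, 303.2], 0.72)] [([326.5, 162.3], 0.61)]
[([271.7, 343.5], 0.56)] [([242.3, 150.7], 0.79)]
t 9.675 pos [487.3 253.4 204.1] units [-0.42 -1.92 16.47] yaw(y) 6.7 down err [-0.006 -0.007 -1.   ] twist x units -23.33 F [ 1.  -0.   0.3] w 51.3
 level twist units [-0.    0.09  0.1 ]
```

View pics/d7z.png

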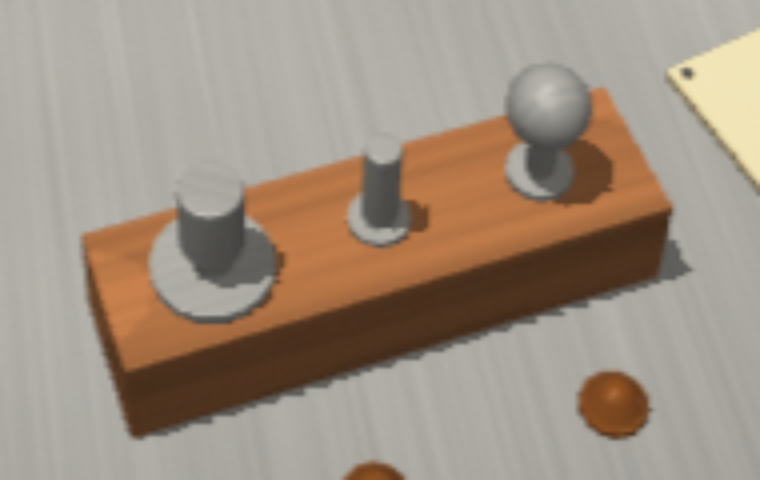

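View pics/s7z.png

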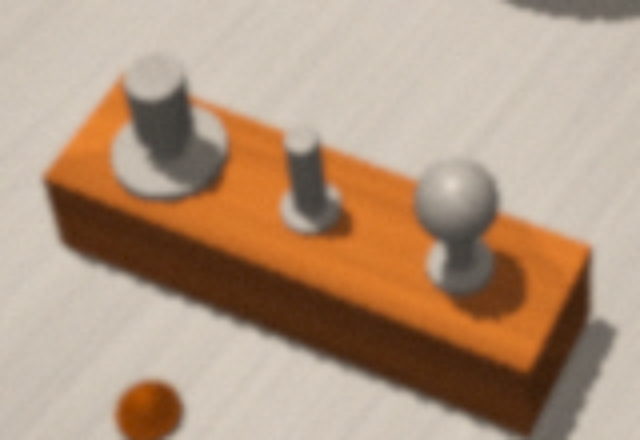

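View pics/d7.png

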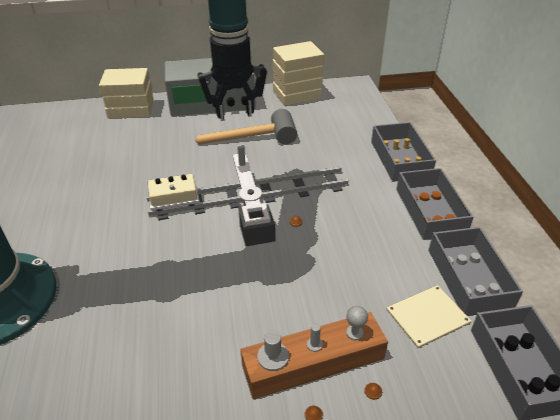

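```bash
python3 - <<'E'
from h import *
for a,b in [((156,77),(211,190)),((304,137),(384,148))]:
    p=(a[0]/4+139.6,a[1]/4+279.6);q=(b[0]/4+219.6,b[1]/4+289.6)
    X,e=tri([ray('scene',p),ray('side',q)]);print(X.round(1),np.round(e,2),atz('scene',p,104),atz('side',q,104))
    X,e=tri([ray('scene',(179.5,304.5)),ray('side',(271.6,344))]);print(X)
E
```

```text
[ 490.4 -241.3  102.9] [0.36 0.36] [ 490.90869069 -241.51635759  104.        ] [ 490.31781019 -242.49184597  104.        ]
[ 488.81287045 -241.09564226   86.10602919]
[ 559.5 -230.5   98.9] [0.69 0.69] [ 561.98773044 -232.60659722  104.        ] [ 558.49126357 -234.90685325  104.        ]
[ 488.81287045 -241.09564226   86.10602919]
```

Request:
{"name": "send_rows", "arguments": {
  "claw": 1,
  "increments": [
    {"offset":[0,-0.09,0.74],"twist":[1,0,0]},
    {"offset":[0,-0.04,0.75],"twist":[1,0,0]},
    {"offset":[0,0.02,0.75],"twist":[1,0,0]},
    {"offset":[0,0.07,0.75],"twist":[1,0,0]},
    {"offset":[0,0.12,0.74],"twist":[1,0,0]},
    {"offset":[0,0.17,0.73],"twist":[1,0,0]},
    {"offset":[0,0.23,0.72],"twist":[1,0,0]},
    {"offset":[0,0.28,0.7],"twist":[1,0,0]},
    {"offset":[0,0.33,0.68],"twist":[1,0,0]},
    {"offset":[0,0.37,0.65],"twist":[1,0,0]}
  ]
}}

```text
t: 10.92
ee_pos: [481.6, 10.8, 205.0]
orientation: [-0.627, -0.318, 0.635, -0.322]
contact_force: [0.6, 0.4, -0.9]
grip_width: 85.4
```

```bash
python3 -c "
from h import *
go([490,-242,200],-81)"
```

```text
t 10.925 pos [481.6  10.8 205. ] units [0.24 5.2  6.63] yaw(y) -36.2 down err [-0.008 -0.009 -1.   ] twist x units 11.2 F [ 0.6  0.4 -0.9] w 85.4
 level twist units [-0.    0.17  0.02]
```

Request:
{"name": "send_rows", "arguments": {
  "increments": [
    {"offset":[0,0.49,0.68],"twist":[1,0,0]},
    {"offset":[0,0.54,0.64],"twist":[1,0,0]},
    {"offset":[0,0.58,0.61],"twist":[1,0,0]},
    {"offset":[0,0.62,0.57],"twist":[1,0,0]},
    {"offset":[0,0.66,0.52],"twist":[1,0,0]},
    {"offset":[0,0.69,0.48],"twist":[1,0,0]},
    {"offset":[0,0.72,0.43],"twist":[1,0,0]},
    {"offset":[0,0.75,0.37],"twist":[1,0,0]},
    {"offset":[0,0.78,0.32],"twist":[1,0,0]},
    {"offset":[0,0.6,0.2],"twist":[1,0,0]}
  ]
}}

```text
t: 12.18
ee_pos: [473.2, -253.0, 207.3]
orientation: [-0.701, -0.064, 0.707, -0.07]
contact_force: [-0.6, 0.8, 0.9]
grip_width: 85.4
```

```bash
python3 -c "
from h import *
go([490,-242,180],-81)"
```

```text
t 12.175 pos [ 473.2 -253.   207.3] units [ 0.9  -0.26 -0.63] yaw(y) -79.1 down err [-0.007 -0.009 -1.   ] twist x units 0.48 F [-0.6  0.8  0.9] w 85.4
 level twist units [ 0.    0.12 -0.11]
```

Request:
{"name": "send_rows", "arguments": {
  "increments": [
    {"offset":[0.8,-0.26,-0.63],"twist":[0.2,0.12,-0.1]},
    {"offset":[0,0,0],"twist":[0,0,0]}
  ]
}}

```text
t: 12.42
ee_pos: [490.3, -245.5, 183.0]
orientation: [0.705, 0.058, -0.704, 0.06]
contact_force: [-0.4, -0.2, 0.0]
grip_width: 85.1
```

```bash
python3 -c "
from h import *
go([490,-242,89],-81);P=env.camera_params('wrist')
snap('wrist','w8.png')
for a in env.spot_point('wrist','pin_grip')[:2]: print(a['pixel'],a['p'],atz('wrist',a['pixel'],86,P))
"
```

```text
t 12.425 pos [ 490.3 -245.5  183. ] units [ 3.13 -0.12 -0.01] yaw(y) -80.4 down err [ 0.001 -0.002 -1.   ] twist x units 0.15 F [-0.4 -0.2  0. ] w 85.1
 level twist units [ 0.   -0.01 -0.03]
[277.6, 224.5] 0.75 [ 486.37141558 -242.85131099   86.        ]
```

View pics/w8.png

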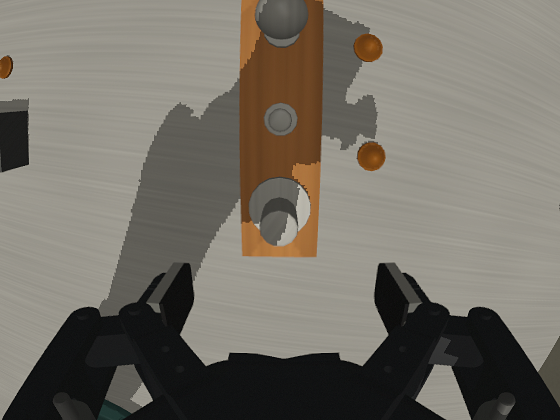

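Request:
{"name": "send_rows", "arguments": {
  "increments": [
    {"offset":[0.8,-0.1,0.05],"twist":[0.1,0,0]},
    {"offset":[0.8,0,0],"twist":[0,0,0]},
    {"offset":[0.8,0,0],"twist":[0,0,0]},
    {"offset":[0.55,0,0],"twist":[0,0,0]},
    {"offset":[0,0,0],"twist":[0,0,0]}
  ]
}}

```text
t: 13.15
ee_pos: [488.9, -247.1, 98.4]
orientation: [0.707, 0.052, -0.702, 0.059]
contact_force: [0.9, -0.4, 0.2]
grip_width: 85.8
```

```bash
python3 -c "
from h import *
go([488.5,-242.3,89],-81)
snap('wrist','w9.png')
"
```

```text
t 13.15 pos [ 488.9 -247.1   98.4] units [ 0.31 -0.16 -0.01] yaw(y) -81.0 down err [ 0.008 -0.008 -1.   ] twist x units 0.0 F [ 0.9 -0.4  0.2] w 85.8
 level twist units [ 0.   -0.09 -0.14]
```

View pics/w9.png

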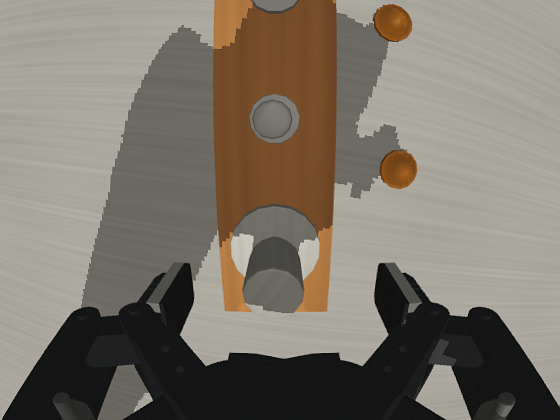

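Request:
{"name": "send_rows", "arguments": {
  "increments": [
    {"offset":[0.28,-0.16,0],"twist":[0,-0.09,-0.14]},
    {"offset":[0,0,0],"twist":[0,0,0]}
  ]
}}

```text
t: 13.45
ee_pos: [489.6, -242.7, 91.6]
orientation: [0.706, 0.055, -0.704, 0.056]
contact_force: [-0.1, 0.2, -0.0]
grip_width: 85.5
```

```bash
python3 -c "
from h import *
go([488.5,-242.3,89],-81)
"
```

```text
t 13.45 pos [ 489.6 -242.7   91.6] units [ 0.09 -0.02  0.03] yaw(y) -81.0 down err [ 0.003 -0.001 -1.   ] twist x units 0.0 F [-0.1  0.2 -0. ] w 85.5
 level twist units [ 0.   -0.05 -0.02]
```

Request:
{"name": "send_rows", "arguments": {
  "claw": 0,
  "increments": [
    {"offset":[0.06,0,0],"twist":[0,0,0]},
    {"offset":[0,0,0],"twist":[0,0,0]},
    {"offset":[0,0,0],"twist":[0,0,0]},
    {"offset":[0,0,0],"twist":[0,0,0]},
    {"offset":[0,0,0],"twist":[0,0,0]},
    {"offset":[0,0,0],"twist":[0,0,0]}
  ]
}}

```text
t: 14.2
ee_pos: [490.4, -243.0, 90.7]
orientation: [0.707, 0.055, -0.703, 0.056]
contact_force: [-0.6, -0.4, 0.2]
grip_width: 24.9
```

```bash
python3 -c "
from h import *
go([488.5,-242.3,180],-81)
"
```

```text
t 14.2 pos [ 490.4 -243.    90.7] units [-2.98 -0.02  0.04] yaw(y) -81.0 down err [ 0.005 -0.002 -1.   ] twist x units 0.0 F [-0.6 -0.4  0.2] w 24.9
 level twist units [ 0.   -0.07 -0.03]
```

Request:
{"name": "send_rows", "arguments": {
  "increments": [
    {"offset":[-0.5,0,0],"twist":[0,0,0]},
    {"offset":[-0.7,0,0],"twist":[0,0,0]},
    {"offset":[-0.8,0,0],"twist":[0,0,0]},
    {"offset":[-0.8,0,0],"twist":[0,0,0]},
    {"offset":[-0.3,0,0],"twist":[0,0,0]},
    {"offset":[0,0,0],"twist":[0,0,0]}
  ]
}}

```text
t: 14.95
ee_pos: [487.7, -242.3, 188.0]
orientation: [0.706, 0.055, -0.704, 0.056]
contact_force: [-0.2, -1.3, -1.5]
grip_width: 24.4
```

```bash
python3 -c "
from h import *
go([509,92.5,190],-81)
snap('side','d10.png')
snap('wrist','w10.png')
"
```

```text
t 14.95 pos [ 487.7 -242.3  188. ] units [ -0.07 -10.91  -2.45] yaw(y) -81.0 down err [ 0.002 -0.001 -1.   ] twist x units 0.0 F [-0.2 -1.3 -1.5] w 24.4
 level twist units [-0.   -0.03 -0.01]
```

View pics/d10.png

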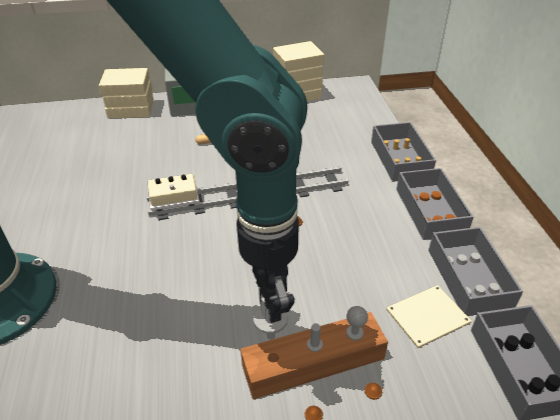

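View pics/w10.png

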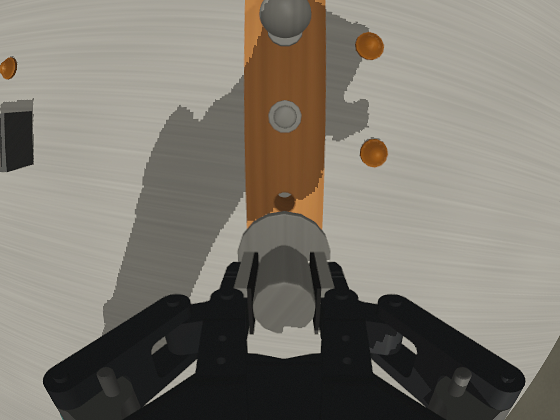

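Request:
{"name": "send_rows", "arguments": {
  "increments": [
    {"offset":[0,-0.8,-0.2],"twist":[0,0,0]},
    {"offset":[0,-1,-0.23],"twist":[0,0,0]},
    {"offset":[0,-1,-0.23],"twist":[0,0,0]},
    {"offset":[0,-1,-0.23],"twist":[0,0,0]},
    {"offset":[0,-1,-0.23],"twist":[0,0,0]},
    {"offset":[0,-1,-0.23],"twist":[0,0,0]},
    {"offset":[0,-1,-0.23],"twist":[0,0,0]},
    {"offset":[0,-1,-0.23],"twist":[0,0,0]},
    {"offset":[0,-1,-0.23],"twist":[0,0,0]},
    {"offset":[0,-0.7,-0.15],"twist":[0,0,0]}
  ]
}}

```text
t: 16.3
ee_pos: [502.6, 56.5, 176.3]
orientation: [-0.698, -0.054, 0.712, -0.053]
contact_force: [0.6, -0.7, -0.7]
grip_width: 24.1
```

```bash
python3 -c "
from h import *
go([509,92.5,175],-81)
"
```

```text
t 16.3 pos [502.6  56.5 176.3] units [ 0.04 -1.15 -0.39] yaw(y) -81.3 down err [-0.02   0.001 -1.   ] twist x units -0.07 F [ 0.6 -0.7 -0.7] w 24.1
 level twist units [0.   0.28 0.06]
```

Request:
{"name": "send_rows", "arguments": {
  "increments": [
    {"offset":[0,-0.6,-0.2],"twist":[0,0.28,0.06]},
    {"offset":[0,-0.5,-0.1],"twist":[0,0,0]},
    {"offset":[0,0,0],"twist":[0,0,0]}
  ]
}}

```text
t: 16.68
ee_pos: [505.0, 93.8, 173.7]
orientation: [-0.703, -0.055, 0.707, -0.055]
contact_force: [0.1, 0.6, -2.9]
grip_width: 25.0
```

```bash
python3 -c "
from h import *
go([509,92.5,175],-81)
a=snap('side','d11.png');b=snap('scene','s11.png');snap('wrist','w11.png')
cv2.imwrite('pics/d11z.png',cv2.resize(a[100:260,180:370],None,fx=3.6,fy=3.6)[:,:,::-1]);cv2.imwrite('pics/s11z.png',cv2.resize(b[100:260,210:400],None,fx=3.6,fy=3.6)[:,:,::-1])
"
```

```text
t 16.675 pos [505.   93.8 173.7] units [-0.04  0.06 -0.12] yaw(y) -81.0 down err [-0.005 -0.001 -1.   ] twist x units -0.01 F [ 0.1  0.6 -2.9] w 25.0
 level twist units [0.   0.07 0.  ]
```

View pics/d11z.png

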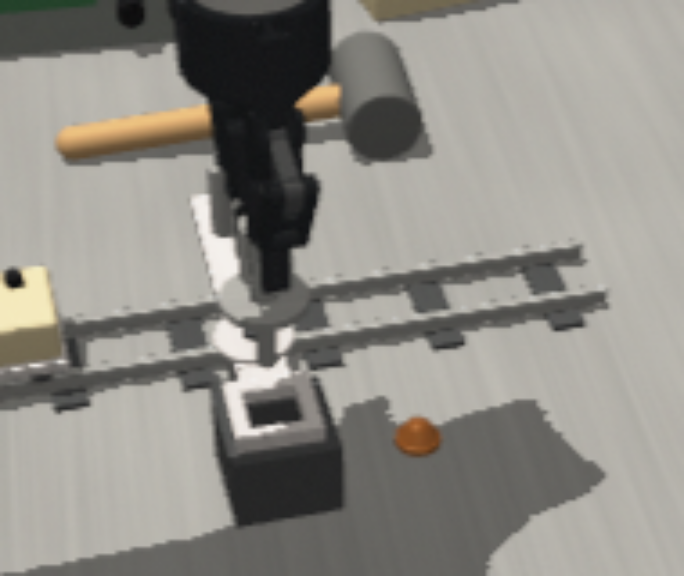

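View pics/s11z.png

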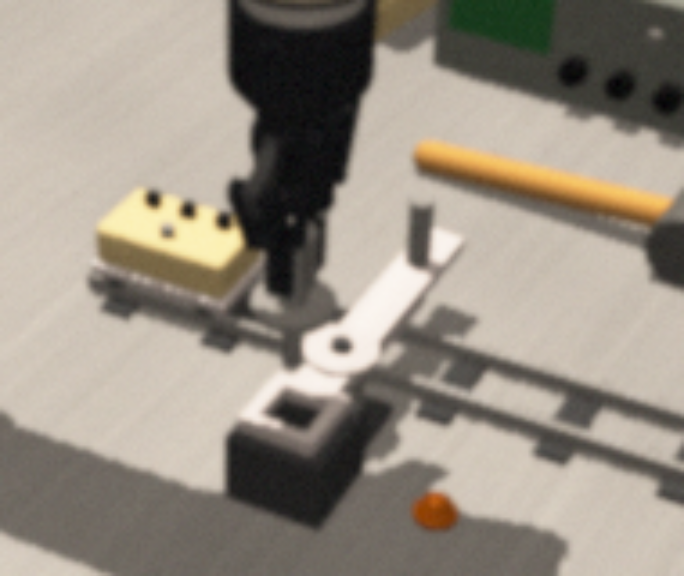

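View pics/w11.png

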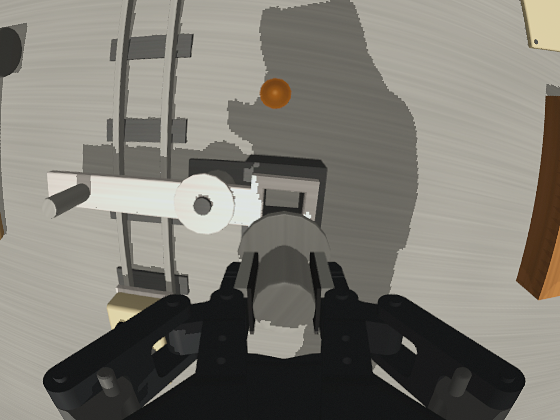

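```bash
python3 - <<'E'
from h import *
S=lambda p:(p[0]/3.6+209.6,p[1]/3.6+99.6);D=lambda p:(p[0]/3.6+179.6,p[1]/3.6+99.6)
for n,a,b,z in [('eye',(297,411),(274,411),60),('foot',(290,364),(266,362),91),('collar',(298,306),(266,298),137)]:
    X,e=tri([ray('scene',S(a)),ray('side',D(b))]);print(n,X.round(1),np.round(e,1),atz('scene',S(a),z).round(1),atz('side',D(b),z).round(1))
P=env.camera_params('wrist')
print('eye edges wrist',atz('wrist',(305,200),60,P),'piv',atz('wrist',(203,205),66,P))
E
```

```text
eye [507.4  93.2  57. ] [1. 1.] [508.7  91.5  60. ] [507.1  88.3  60. ]
foot [504.2  90.1  94.9] [0.1 0.1] [501.7  94.1  91. ] [504.6  94.9  91. ]
collar [506.5  94.2 135.7] [0.5 0.5] [507.7  91.9 137. ] [506.3  93.4 137. ]
eye edges wrist [516.9767432   76.02836785  60.        ] piv [503.33898918 151.04786259  66.        ]
```

Request:
{"name": "send_rows", "arguments": {
  "increments": [
    {"offset":[0.4,0.05,-0.11],"twist":[0,0.07,0]},
    {"offset":[0.4,0,0],"twist":[0,0,0]},
    {"offset":[0,0,0],"twist":[0,0,0]}
  ]
}}

```text
t: 17.2
ee_pos: [508.5, 87.5, 147.9]
orientation: [-0.705, -0.052, 0.705, -0.053]
contact_force: [0.1, -0.1, -3.3]
grip_width: 24.5
```

```bash
python3 -c "
from h import *
go([508.5,92,125],-81)
a=snap('side','d12.png');b=snap('scene','s12.png')
cv2.imwrite('pics/z12.png',np.hstack([cv2.resize(a[150:260,200:300],None,fx=4,fy=4),cv2.resize(b[150:260,240:340],None,fx=4,fy=4)])[:,:,::-1])
"
```

```text
t 17.2 pos [508.5  87.5 147.9] units [ 0.76 -0.15 -0.02] yaw(y) -81.5 down err [-0.001 -0.002 -1.   ] twist x units -0.12 F [ 0.1 -0.1 -3.3] w 24.5
 level twist units [-0.    0.02 -0.03]
```

View pics/z12.png

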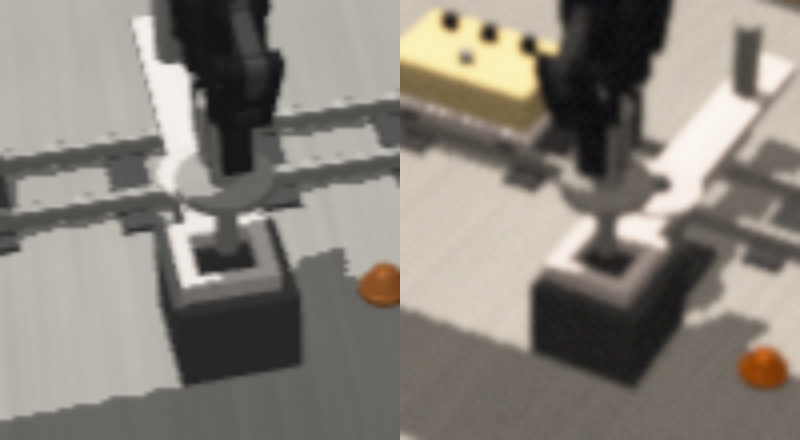

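Request:
{"name": "send_rows", "arguments": {
  "increments": [
    {"offset":[0,-0.13,0],"twist":[0,0,0]},
    {"offset":[0.2,0,0],"twist":[0,0,0]},
    {"offset":[0.2,0,0],"twist":[0,0,0]},
    {"offset":[0,0,0],"twist":[0,0,0]}
  ]
}}

```text
t: 17.8
ee_pos: [509.1, 92.5, 136.6]
orientation: [0.706, 0.052, -0.704, 0.053]
contact_force: [-0.7, -0.2, -2.7]
grip_width: 24.6
```

```bash
python3 -c "
from h import *
go([508.5,92,125],-81)
a=snap('side','d13.png');b=snap('scene','s13.png')
cv2.imwrite('pics/z13.png',np.hstack([cv2.resize(a[150:260,200:300],None,fx=4,fy=4),cv2.resize(b[150:260,240:340],None,fx=4,fy=4)])[:,:,::-1])
"
```

```text
t 17.8 pos [509.1  92.5 136.6] units [0.39 0.01 0.02] yaw(y) -81.4 down err [ 0.003 -0.001 -1.   ] twist x units -0.11 F [-0.7 -0.2 -2.7] w 24.6
 level twist units [-0.   -0.03 -0.02]
```

View pics/z13.png

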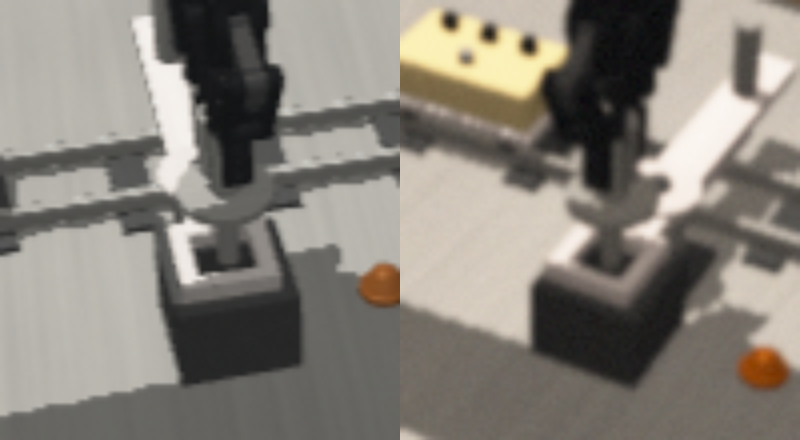

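Request:
{"name": "send_rows", "arguments": {
  "increments": [
    {"offset":[0.2,0,0.05],"twist":[0,0,0]},
    {"offset":[0.2,0,0],"twist":[0,0,0]},
    {"offset":[0.2,0,0],"twist":[0,0,0]},
    {"offset":[0,0,0],"twist":[0,0,0]}
  ]
}}

```text
t: 18.4
ee_pos: [507.9, 92.1, 117.7]
orientation: [0.706, 0.052, -0.704, 0.053]
contact_force: [-0.2, 0.1, -1.9]
grip_width: 24.8
```

```bash
python3 -c "
from h import *
go([508.5,92,101],-81)
a=snap('side','d14.png');b=snap('scene','s14.png')
cv2.imwrite('pics/z14.png',np.hstack([cv2.resize(a[150:260,200:300],None,fx=4,fy=4),cv2.resize(b[150:260,240:340],None,fx=4,fy=4)])[:,:,::-1])
"
```

```text
t 18.4 pos [507.9  92.1 117.7] units [ 0.56  0.01 -0.02] yaw(y) -81.5 down err [ 0.003 -0.001 -1.   ] twist x units -0.12 F [-0.2  0.1 -1.9] w 24.8
 level twist units [-0.   -0.04 -0.02]
```

View pics/z14.png

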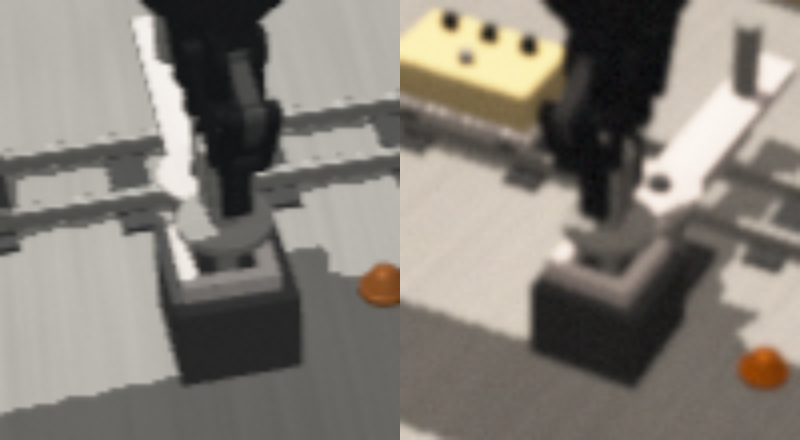

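Request:
{"name": "send_rows", "arguments": {
  "increments": [
    {"offset":[0.15,0,0],"twist":[0,0,0]},
    {"offset":[0.15,0,0],"twist":[0,0,0]},
    {"offset":[0.12,0,0],"twist":[0,0,0]},
    {"offset":[0,0,0],"twist":[0,0,0]}
  ]
}}

```text
t: 19.0
ee_pos: [508.7, 92.3, 104.9]
orientation: [0.707, 0.052, -0.703, 0.053]
contact_force: [-0.6, -0.5, -2.5]
grip_width: 24.7
```

Request:
{"name": "send_rows", "arguments": {
  "increments": [
    {"offset":[0.07,0,0],"twist":[0,0,0]},
    {"offset":[0.05,0,0],"twist":[0,0,0]},
    {"offset":[0,0,0],"twist":[0,0,0]}
  ]
}}

```text
t: 19.38
ee_pos: [508.9, 92.4, 101.2]
orientation: [0.707, 0.052, -0.703, 0.053]
contact_force: [0.7, 0.3, -2.2]
grip_width: 24.5
```

```bash
python3 -c "
from h import *
go([508.5,92,101],-81)
a=snap('side','d15.png');b=snap('scene','s15.png')
cv2.imwrite('pics/z15.png',np.hstack([cv2.resize(a[150:260,200:300],None,fx=4,fy=4),cv2.resize(b[150:260,240:340],None,fx=4,fy=4)])[:,:,::-1])
"
```

```text
t 19.375 pos [508.9  92.4 101.2] units [0.01 0.01 0.01] yaw(y) -81.5 down err [ 0.005 -0.001 -1.   ] twist x units -0.12 F [ 0.7  0.3 -2.2] w 24.5
 level twist units [ 0.   -0.08 -0.02]
```

View pics/z15.png

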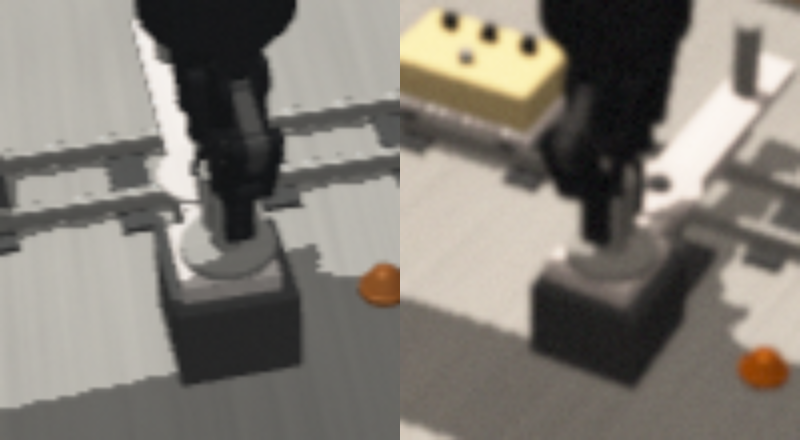

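Request:
{"name": "send_rows", "arguments": {
  "increments": [
    {"offset":[0.05,0,0],"twist":[0,0,0]},
    {"offset":[0,0,0],"twist":[0,0,0]}
  ]
}}

```text
t: 19.73
ee_pos: [509.5, 92.5, 100.9]
orientation: [0.708, 0.052, -0.703, 0.053]
contact_force: [0.1, -0.1, -1.7]
grip_width: 24.4
```

Request:
{"name": "send_rows", "arguments": {
  "increments": [
    {"offset":[0.06,0,0.02],"twist":[0,-0.08,0]},
    {"offset":[0.04,0,0],"twist":[0,0,0]},
    {"offset":[0,0,0],"twist":[0,0,0]}
  ]
}}

```text
t: 20.1
ee_pos: [510.0, 92.6, 100.9]
orientation: [0.706, 0.052, -0.704, 0.054]
contact_force: [1.1, -0.2, -3.6]
grip_width: 24.6
```

Request:
{"name": "send_rows", "arguments": {
  "increments": [
    {"offset":[0.1,0,0.03],"twist":[0,0,0]},
    {"offset":[0,0,0],"twist":[0,0,0]}
  ]
}}

```text
t: 20.35
ee_pos: [511.0, 92.8, 101.1]
orientation: [0.708, 0.053, -0.702, 0.054]
contact_force: [0.0, -0.1, -2.5]
grip_width: 24.6
```

```bash
python3 -c "
from h import *
go([508.5,92,101],-81)
a=snap('side','d16.png');b=snap('scene','s16.png');snap('wrist','w16.png')
cv2.imwrite('pics/z16.png',np.hstack([cv2.resize(a[150:260,200:300],None,fx=4,fy=4),cv2.resize(b[150:260,240:340],None,fx=4,fy=4)])[:,:,::-1])
go([508.5,92,101],-81); print(env.get_state()['joint_velocities'].round(3))
"
```

```text
t 20.35 pos [511.   92.8 101.1] units [0.   0.01 0.09] yaw(y) -81.3 down err [ 0.008 -0.001 -1.   ] twist x units -0.08 F [ 0.  -0.1 -2.5] w 24.6
 level twist units [ 0.   -0.11 -0.03]
t 20.5 pos [511.2  92.8 100.7] units [-0.01  0.01  0.09] yaw(y) -81.4 down err [ 0.008 -0.001 -1.   ] twist x units -0.09 F [-0.3 -0.3  6.4] w 25.0
 level twist units [ 0.   -0.1  -0.03]
[ 0.001  0.002 -0.    -0.002  0.001  0.003 -0.   ]
```

View pics/z16.png

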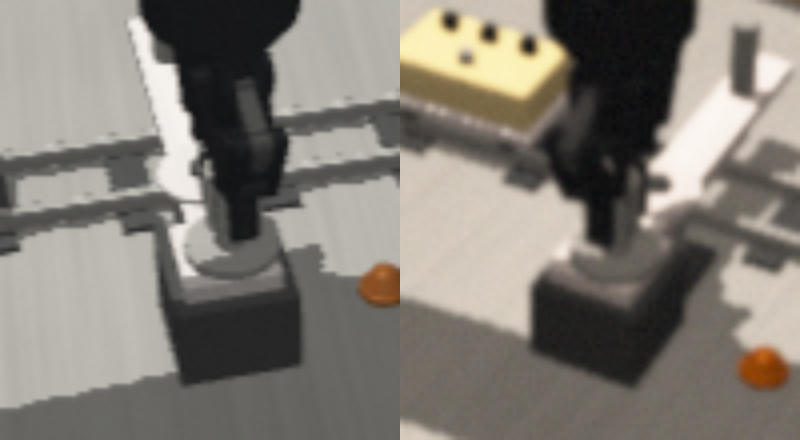

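View pics/w16.png

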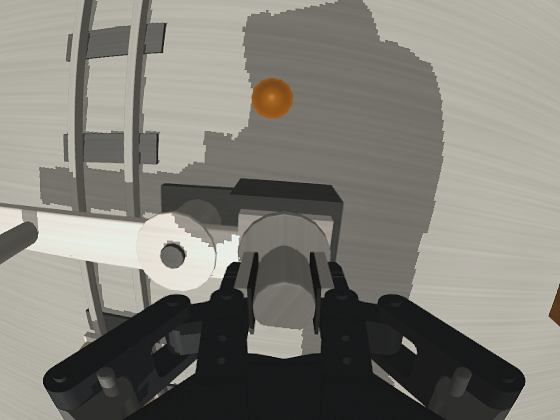

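Request:
{"name": "send_rows", "arguments": {
  "claw": 0.6,
  "increments": [
    {"offset":[0,0,0],"twist":[0,0,0]},
    {"offset":[0,0,0],"twist":[0,0,0]},
    {"offset":[0,0,0],"twist":[0,0,0]},
    {"offset":[0,0,0],"twist":[0,0,0]}
  ]
}}

```text
t: 21.0
ee_pos: [510.7, 92.6, 99.4]
orientation: [0.707, 0.053, -0.703, 0.054]
contact_force: [-0.0, 0.4, -0.1]
grip_width: 51.1
```

```bash
python3 -c "
from h import *
go([508.5,92,101],-81);snap('wrist','w17.png')
"
```

```text
t 21.0 pos [510.7  92.6  99.4] units [-0.05  0.01  0.08] yaw(y) -81.4 down err [ 0.006 -0.001 -1.   ] twist x units -0.09 F [-0.   0.4 -0.1] w 51.1
 level twist units [ 0.   -0.08 -0.03]
```

View pics/w17.png

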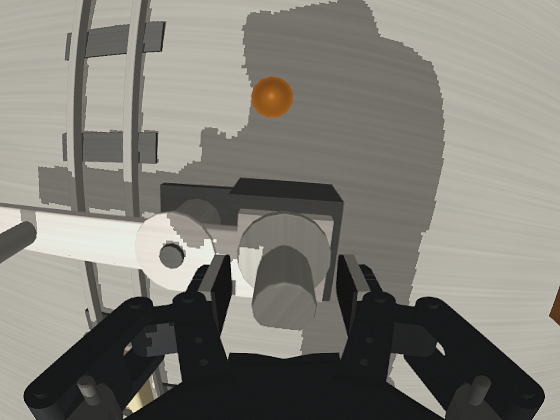

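Released cleanly, no contact. Rise and retreat, then check.

Request:
{"name": "send_rows", "arguments": {
  "increments": [
    {"offset":[-0.7,0,0],"twist":[0,0,0]},
    {"offset":[-1,0,0],"twist":[0,0,0]},
    {"offset":[-1,0,0],"twist":[0,0,0]},
    {"offset":[-1,0,0],"twist":[0,0,0]},
    {"offset":[-1,0.5,0],"twist":[0,0,0]},
    {"offset":[0,1,0],"twist":[0,0,0]},
    {"offset":[0,1,0],"twist":[0,0,0]},
    {"offset":[0,1,0],"twist":[0,0,0]},
    {"offset":[0,0,0],"twist":[0,0,0]}
  ]
}}

```text
t: 22.18
ee_pos: [525.4, -13.3, 245.1]
orientation: [0.707, 0.053, -0.703, 0.055]
contact_force: [0.6, 1.1, -0.2]
grip_width: 50.9
```

```bash
python3 -c "
from h import *
P=env.camera_params('wrist')
snap('wrist','w18.png')
a=snap('side','d18.png');b=snap('scene','s18.png')
r=[]
for c in ('scene','side'):
    for q in ('pin_grip',):
        for x in env.spot_point(c,q): print(c,x['pixel'],x['p'],atz(c,x['pixel'],96).round(1)); r.append(ray(c,x['pixel']))
if len(r)==2: print(tri(r))
cv2.imwrite('pics/z18.png',np.hstack([cv2.resize(a[130:260,200:300],None,fx=4,fy=4),cv2.resize(b[130:260,240:340],None,fx=4,fy=4)])[:,:,::-1])
go([508.5,92,101],-81)
"
```

```text
scene [293.9, 197.2] 0.94 [505.4 103.1  96. ]
side [256.0, 196.8] 0.75 [510.4  98.4  96. ]
(array([509.73768276,  94.85483405, 101.2024204 ]), [np.float64(1.7077246104921429), np.float64(1.7077246104919843)])
t 22.425 pos [525.3  -8.9 245.1] units [ 4.8  -3.41  0.04] yaw(y) -80.8 down err [ 0.005 -0.    -1.   ] twist x units 0.05 F [-0.1 -0.3  0.6] w 51.3
 level twist units [ 0.   -0.07 -0.01]
```

View pics/z18.png

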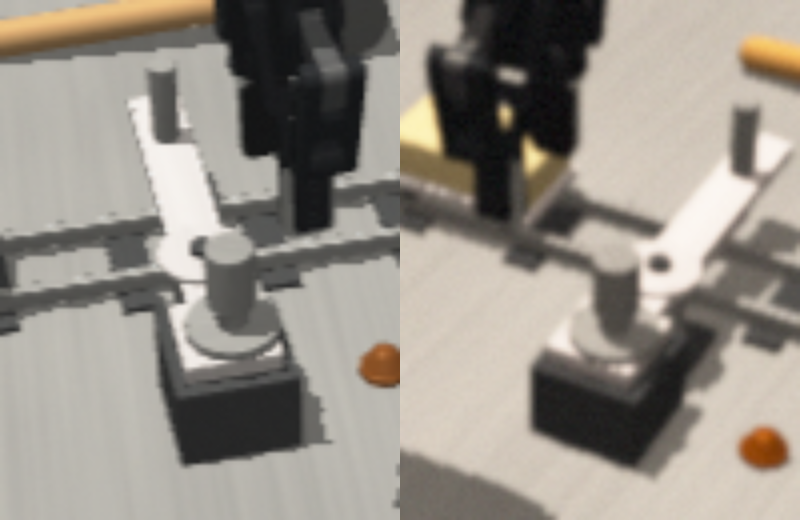

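View pics/w18.png

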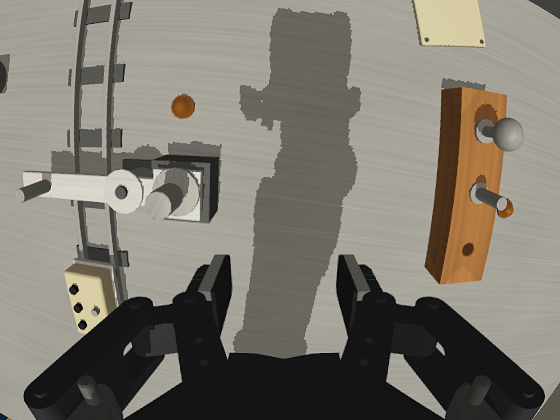

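```bash
python3 -c "
from h import *
print(tri([ray('scene',(292.9,192.1)),ray('side',(257.1,190.4))]))
# collar ellipse centre (top of collar)
print(tri([ray('scene',(617/4-100+239.6,331/4+129.6)),ray('side',(234/4+199.6,325/4+129.6))]))
a=cv2.imread('pics/d18.png')[185:250,235:280];b=cv2.imread('pics/s18.png')[185:250,270:315]
cv2.imwrite('pics/z19.png',np.hstack([cv2.resize(x,None,fx=8,fy=8,interpolation=cv2.INTER_CUBIC) for x in(a,b)]))
"
```

```text
(array([511.89695821,  87.25039111, 121.8563907 ]), [np.float64(0.539908933854424), np.float64(0.5399089338545447)])
(array([512.51224499,  91.98793581,  64.62854977]), [np.float64(0.5834163480907385), np.float64(0.5834163480907385)])
```

View pics/z19.png

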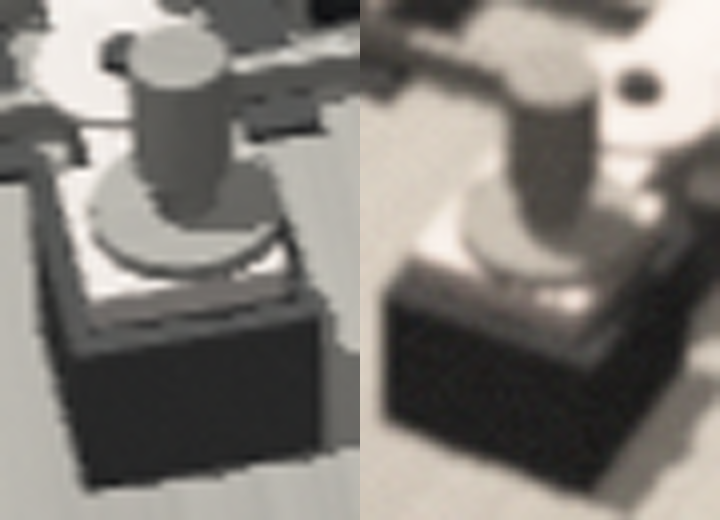

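```bash
python3 -c "
from workcell import env
print(env.finish_job())"
```

```text
the job is handed in; nothing more can be done
None
```

The gate is swung across the track and the keeper pin stands through its eye into the latch block. I let it go and handed the job in at about 22.4 s; no verdict was reported.

- **Gate:** I caged the handle loosely between the fingers and turned the gate until its axis measured about 93.3°. Square to the rails is about 94.6°, so it was about 1.3° (0.02 rad) off. In the last pictures it still stood across the track.
- **Pin:** It went through eye and block without jamming. The upward push of 6.4 N came at the height where I expected the collar to meet the gate, and the force dropped to nearly zero on release. The arm was well clear at the end.
- **Last check, position:** The collar looked flat on the gate and the pin upright. The collar's centre measured about 4 mm to +x of my estimate of the hole, against the 15 mm allowed.
- **Last check, height:** Two readings were too high. The network placed the knob at about 101 mm above the counter instead of 96 mm, close to the 102 mm limit. My own reading put the knob's top at 122 mm instead of 114 mm, which would be out of tolerance. I put both down to how poorly two similar camera views fix height, since the collar's top measured about 65 mm, about right for a collar resting on the 60 mm gate.

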